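# Lift a lopsided exhibit carrier level off its two dowels

## Robot

A 6-joint arm with a two-finger parallel gripper is mounted at the origin on the work surface. World frame = base frame: x ahead of the robot, y to its left, z up, the work surface at z = 0. Lengths are in m, angles in rad, forces in N, time in s.
With the tool pointing down it reaches from about 0.325 to 0.85 m from the base axis. Payload 15.5 kg.
Tool frame: the origin (TCP) lies midway between the tips of the shut fingers; the grasp point (between the pads) lies robot.hold_point_z behind it (robot.hold_point_z is the distance from the TCP to the grasp point, in m); z points along the fingers, y is the line along which they close (so a half turn about z gives the same grasp; the last joint's range is limited). The gripper opens to 91 mm and grips with 3 to 60 N. Pads are 32 mm wide; open, the fingers measure 118 mm over their backs; the gripper's body (76 mm by 178 mm) begins 60 mm behind the grasp point.
Start: joints at [-1.246, 0.494, 1.345, -0, 1.302, -0.096], TCP at [0.255, -0.57, 0.214] pointing down, gripper open.
Joint ranges: [-2.91, 2.91], [-0.82, 2.16], [0.22, 2.67], [-1.22, 4.37], [0.12, 2.79], [-3.08, 3.08]. Speed limits (rad/s): [1.89, 1.89, 2.57, 3.01, 3.01, 3.01].

## Interface

Orientations are given as a 3x3 rotation matrix whose columns are the frame's x, y, z axes.
In Python, from station import status, eyes, robot gives the robot as it stands. The module is installed in compiled form; this text tells all that it offers.
- The arm moves only by the shell command python3 -m jog 'ROWS'. ROWS is text: rows parted by semicolons, each of 7 numbers parted by spaces: the shift along the tool's x, y, z in m, then the turn, a rotation vector about the tool's x, y, z in rad, then the gripper's target within -1 to 1 (shut at 1, half-way at 0, fully open at -1). In form: dx dy dz ax ay az fingers; .... A call has 1 to 10 rows; each row shifts and turns the commanded pose from where the row before left it, along the tool's axes as they then stand; what a row does not reach is not made up. A row lasts 1/12 s, in which the tool goes at most 41.7 mm and 7.16 degrees, less where a joint would pass 70% of its speed; a pose out of reach is approached as far as the arm can. A call with a gripper value outside its range is refused whole. The fingers move at their own pace and stop on an object; the grip force is fixed at half the most. Time passes only in rows, so rows that do not move let the fingers close. It gives the time, the measured TCP pose, the force, the opening and the grip force at its end, in the units of the state.
- status.get_obs(): the state, without advancing time (a new reading comes with each control period).
- eyes.camera(name): name is "scene" or "top"; returns the picture (420x560x3 uint8, red, green, blue); there is no depth.
- eyes.camera_info(name): a dict with "K" (3x3 intrinsics, pixels), "rvec" (rotation vector, rad) and "tvec" (3), from world to camera coordinates, as OpenCV has them. Camera axes: x right, y down, z forward; pixel columns grow to the right and rows downward; lengths in m; the calibration is good to about 2 mm. A picture is of the moment at which its call begins. camera_info takes no time and is no camera call.
- robot.finish_job(): hands the job in; it is judged then, once.
The state is a dict: "time": time; "qpos": joint angles; "qd": joint speeds; "joint_efforts": joint torques, N m; "tool_pos": TCP position; "tool_rot": TCP orientation; "ft_force": force on the tool from outside, world axes, zero at the start; "torque": the same for the moment, N m; "gripper_width": finger opening in m; "grip_force": force on a finger pad.
Only numpy, scipy, OpenCV 4.12 (cv2) and the standard library are available. Lean on these libraries where they do the work, as an engineer would, in place of code of your own. Each camera call takes 0.05 s, during which the arm holds its last target. There are 200 camera calls.

## Task

The sealed exhibit carrier sits on the two tight dowels of the steel registration base, and nobody knows where the weight lies in its carton. Feel for the balance point, slide the lifting trolley along its rail until it is over that point, then lift the carrier by the trolley's swivelling tab straight up off the dowels, keeping the plate level. Set it down gently on the black rubber pad, in the middle and square with it, let go, and leave the other things on the table alone.

Things in the scene. Friction and masses are not known exactly. Their poses are not given: they have to be found in the camera images.
- base: Fixed dark steel registration base, a slab 265 (x) x 150 (y) x 30 mm with two upright steel dowels, 12 mm thick, on its long centre line, 104 mm either side of the middle; they stand 32 mm above the slab, 62 mm above the table, the top 12 mm tapering to 6 mm thick. Origin: centre of the underside, on the table; x along its long side, z up.
- carrier: Loose carrier: white plate 240 (x) x 120 (y) x 12 mm with two 13.5 mm holes on its x axis, 104 mm either side of the middle, sitting over the base's dowels, flat on the slab; a carton is fixed on it. Origin: centre of the plate's underside; x along the long side, z up. In all 0.75 to 0.95 kg, centre of mass about 30 mm up; balanced across (y), but unknown along x. Nothing shifts inside.
- lid (a point): Centre of the top of the sealed carton on the carrier, 62 mm above the plate's underside; the lid is 186 x 90 mm. On it lies an aluminium rail 16 mm wide and 12 mm high along carrier x, with an end stop 30 mm wide and 16 mm high at each end (81 mm from the middle).
- trolley (a joint): Place of the lifting trolley on the carrier's rail, m: 0 at the middle, + towards carrier +x, from -0.058 to 0.058. It slides at about 3 N along the rail and stays where it is left. A steel saddle 36 x 36 mm, with a stub post, 62 to 108 mm above the carrier's underside, 0.09 kg with its tab. The place where the carrier hangs level is somewhere from -0.042 to 0.042.
- grip (a point): Centre of the trolley's lifting tab, an upright dark steel plate 32 mm long (carrier x), 10 mm thick (carrier y), 48 mm high; grip it across the 10 mm. 136 mm above the carrier's underside, 24 mm below the tab's top; the trolley's post ends 28 mm below this point.
- pivot (a point): The tab's swivel pin, along carrier y, 26 mm below grip. The tab turns freely on it (up to 0.35 rad either way, lightly sprung upright, damped), so a gripped tab does not hold the carrier level: lifted off balance, the carrier tips about this pin and its heavy end stays down on the slab.
- pad: Fixed flat black rubber pad 270 x 150 x 8 mm on the table. Origin: centre of its underside; x along its long side, z up. The carrier goes on it with its long side along the pad's (either way round).
- tape: Bystander: roll of paper tape, 68 mm across, 24 mm high, lying flat. Origin: centre of the underside.
- jar: Bystander: small lidded jar, 40 mm across, 55 mm high. Origin: centre of the underside.
- tub: Bystander: clear plastic tub, 90 mm across, 80 mm high. Origin: centre of the underside.
- scale: Bystander: steel scale bar 150 x 24 x 6 mm. Origin: centre of the underside.
- loupe: Bystander: black loupe, 44 mm across, 36 mm high. Origin: centre of the underside.
- driver: Bystander: screwdriver lying on the table, about 200 mm long.
- parcel: Bystander: small cardboard parcel 100 x 70 x 45 mm. Origin: centre of the underside.

How it is judged:
By the outcome, as a careful person would: the job done as asked, in the order asked, and still so for the second after the job is handed in, with the robot touching nothing.
It also fails if it takes over 72 s, if anything falls off the work surface, if the arm or the gripper's body presses on something with over 40 N, if the wrist force passes 120 N, or if a joint passes its speed limit or range.

## Working session

There is one attempt and no reset: what is moved stays moved. The work goes in short steps, Python scripts to look and compute and a shell command to move; the robot and the scene stay as the last step left them, time stands still between calls to the robot, and variables do not carry over. Pictures are saved under pics/ and viewed, at most 11 in all, crops included, and the job is handed in when it is done.

```bash
mkdir -p pics; python3 - <<'E'
from station import status, eyes, robot
import cv2,numpy as np
for n in("scene","top"):
    im=eyes.camera(n); np.save(f"{n}0.npy",im); cv2.imwrite(f"pics/{n}0.png",im[:,:,::-1])
    i=eyes.camera_info(n); R=cv2.Rodrigues(np.array(i["rvec"]))[0]; print(n,i["K"],-R.T@np.array(i["tvec"]),R)
o=status.get_obs(); print(o["time"],o["tool_pos"],o["tool_rot"],o["ft_force"],o["gripper_width"],robot.hold_point_z)
E
```

```text
scene [[514.79070384   0.         278.31487343]
 [  0.         514.79070384 208.10147492]
 [  0.           0.           1.        ]] [1.2422189  0.14018465 1.21676817] [[-0.18288338  0.98304457 -0.01330549]
 [ 0.81413096  0.14384453 -0.56258291]
 [-0.55113015 -0.11371947 -0.8266338 ]]
top [[465.84873537   0.         277.92364906]
 [  0.         465.84873537 210.3997683 ]
 [  0.           0.           1.        ]] [ 0.39860324 -0.00473676  1.46688775] [[-0.0041885  -0.99997507  0.00568395]
 [-0.99533405  0.00362099 -0.09642109]
 [ 0.0963981  -0.00606129 -0.9953244 ]]
0.1 [ 0.25518982 -0.57014216  0.21338013] [[ 9.12782798e-01  4.08445161e-01 -3.38790108e-04]
 [ 4.08445277e-01 -9.12782146e-01  1.09977226e-03]
 [ 1.39955097e-04 -1.14223042e-03 -9.99999338e-01]] [ 0.61069804 -0.15808999 -0.42812112] 0.09136405735764642 0.0188
```

View pics/scene0.png

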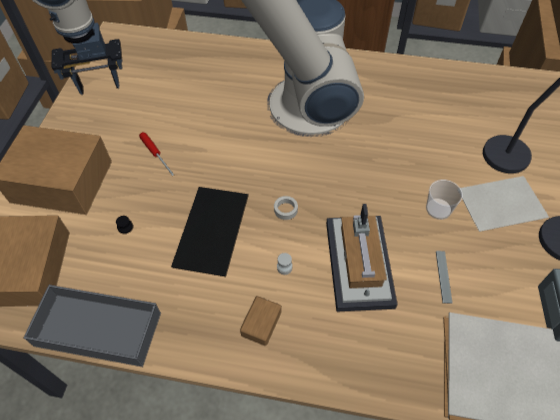

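View pics/top0.png

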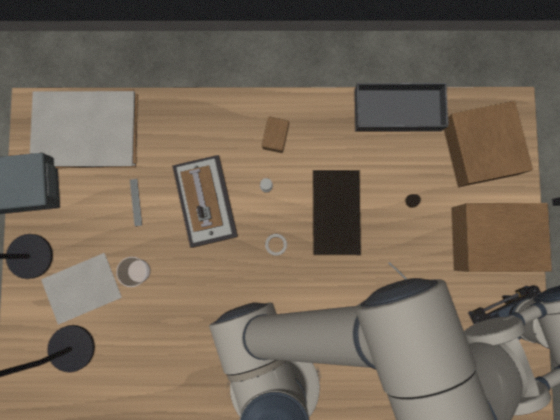

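```bash
cat > h.py <<'E'
import cv2,numpy as np
from station import status, eyes, robot
def cam(n):
    i=eyes.camera_info(n); return np.array(i["K"]),cv2.Rodrigues(np.array(i["rvec"]))[0],np.array(i["tvec"]).ravel()
def ray(n,uv,z):
    K,R,t=cam(n); uv=np.atleast_2d(uv).astype(float); C=-R.T@t
    d=(R.T@np.linalg.inv(K)@np.c_[uv,np.ones(len(uv))].T).T
    return C+d*((z-C[2])/d[:,2])[:,None]
def proj(n,p):
    K,R,t=cam(n); q=K@(R@np.array(p,float).reshape(-1,3).T+t[:,None]); return (q[:2]/q[2]).T
def blob(n,im,lo,hi,box,z):
    "largest blob in colour range within box x0,y0,x1,y1 -> rectangle in world at height z"
    x0,y0,x1,y1=box; m=cv2.inRange(im[y0:y1,x0:x1],np.array(lo),np.array(hi))
    c=max(cv2.findContours(m,cv2.RETR_EXTERNAL,cv2.CHAIN_APPROX_NONE)[0],key=cv2.contourArea)
    w=ray(n,c.reshape(-1,2)+[x0,y0],z)[:,:2]
    (cx,cy),(a,b),ang=cv2.minAreaRect((w*1000).astype(np.float32))
    if a<b: ang+=90
    return np.round([cx,cy,max(a,b),min(a,b),(ang+90)%180-90],1)
def crop(n,im,box,s,name):
    x0,y0,x1,y1=box; cv2.imwrite(f"pics/{name}.png",cv2.resize(im[y0:y1,x0:x1,::-1],None,fx=s,fy=s,interpolation=cv2.INTER_CUBIC))
E
python3 - <<'E'
from h import *
t=np.load("top0.npy"); s=np.load("scene0.npy")
print("pad",blob("top",t,(0,0,0),(45,45,45),(300,155,375,270),.008), blob("scene",s,(0,0,0),(45,45,45),(165,180,255,280),.008))
print("base",blob("top",t,(0,0,0),(110,110,110),(165,145,245,255),.03),blob("scene",s,(0,0,0),(110,110,110),(318,210,405,315),.03))
for lo in(130,150): print("plate",blob("top",t,(lo,)*3,(255,)*3,(165,145,245,255),.042),blob("scene",s,(lo,)*3,(255,)*3,(318,210,405,315),.042))
a=cv2.resize(t[145:255,165:245,::-1],None,fx=5,fy=5,interpolation=2); b=cv2.resize(s[200:310,320:400,::-1],None,fx=5,fy=5,interpolation=2)
cv2.imwrite("pics/c0.png",np.hstack([a,b]))
E
```

```text
pad [ 5.353e+02 -1.970e+02  2.594e+02  1.406e+02 -3.000e-01] [ 5.370e+02 -1.976e+02  2.669e+02  1.474e+02 -4.000e-01]
base [569.1 214.1 266.9 151.6  13.1] [577.  214.8 273.4 152.6  13.2]
plate [570.  216.  237.2 116.9  13.2] [571.2 216.1 238.5 118.8  13.1]
plate [5.203e+02 1.613e+02 1.169e+02 4.280e+01 5.000e-01] [570.4 216.  236.  117.7  13.1]
```

View pics/c0.png

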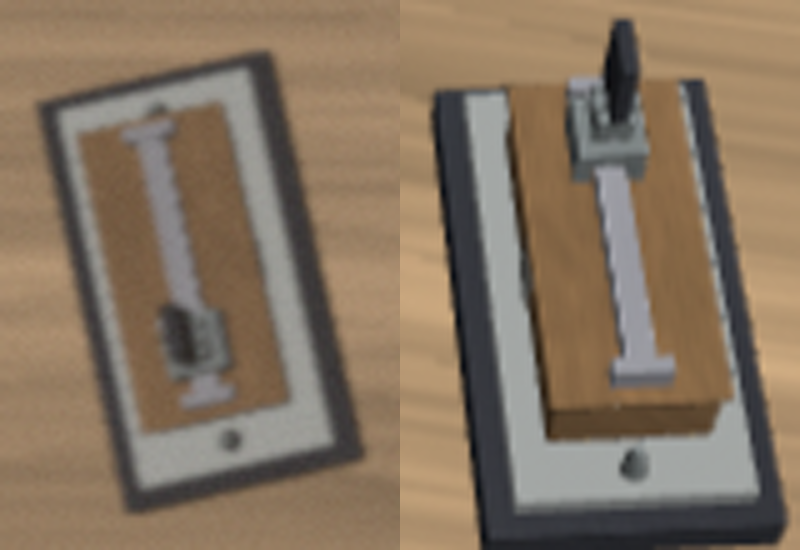

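```bash
python3 - <<'E'
from h import *
c=np.array([.5703,.216]); a=np.radians(13.15); e=np.array([np.cos(a),np.sin(a)]); n=np.array([-e[1],e[0]])
t=np.load("top0.npy"); s=np.load("scene0.npy")
for nm,im,box,z in(("top",t,(195,204,204,220),.166),("scene",s,(360,203,368,226),.160)):
    x0,y0,x1,y1=box; m=cv2.inRange(im[y0:y1,x0:x1],(0,0,0),(75,75,80)); M=cv2.moments(m,True)
    uv=[x0+M["m10"]/M["m00"],y0+M["m01"]/M["m00"]]; w=ray(nm,uv,z)[0,:2]; print(nm,M["m00"],uv,w,(w-c)@e,(w-c)@n)
w=ray("top",[[165+197/5,145+340/5]],.10)[0,:2]; print("saddle",(w-c)@e,(w-c)@n)
for k in(-.05,-.04,-.03): print(k,c+k*e,[proj(q,[*(c+k*e),.19]).round(1).tolist() for q in("top","scene")])
o=status.get_obs();R=o["tool_rot"]; print("shift for s=-.04, z .26:",R.T@(np.array([*(c-.04*e),.26])-o["tool_pos"]))
E
```

```text
top 54.0 [200.55555555555554, 211.61111111111111] [0.52197381 0.20416346] -0.04975179211842716 -0.0005318915743679226
scene 109.0 [363.61467889908255, 214.25688073394497] [0.51917166 0.20454576] -0.05239349607964285 0.0004778725063797947
saddle -0.04786819778171701 -0.0017487357191290857
-0.05 [0.52161111 0.20462494] [[[199.0, 210.9]], [[365.1, 208.2]]]
-0.04 [0.53134889 0.20689995] [[[198.2, 207.4]], [[365.7, 211.6]]]
-0.03 [0.54108667 0.20917496] [[[197.4, 203.9]], [[366.3, 215.1]]]
shift for s=-.04, z .26: [ 0.56945896 -0.59652758 -0.04585883]
```

```bash
python3 -m jog '0 0 -0.025 0 0 0.0955 -1;0 0 -0.025 0 0 0.0955 -1;0.01744 -0.02776 0 0 0 0 -1;0.01744 -0.02776 0 0 0 0 -1;0.01744 -0.02776 0 0 0 0 -1;0.01744 -0.02776 0 0 0 0 -1;0.01744 -0.02776 0 0 0 0 -1;0.01744 -0.02776 0 0 0 0 -1;0.01744 -0.02776 0 0 0 0 -1;0.01744 -0.02776 0 0 0 0 -1'
python3 -m jog '0.01744 -0.02776 0 0 0 0 -1;0.01744 -0.02776 0 0 0 0 -1;0.01744 -0.02776 0 0 0 0 -1;0.01744 -0.02776 0 0 0 0 -1;0.01744 -0.02776 0 0 0 0 -1;0.01744 -0.02776 0 0 0 0 -1;0.01744 -0.02776 0 0 0 0 -1;0.01744 -0.02776 0 0 0 0 -1;0.01744 -0.02776 0 0 0 0 -1;0.01744 -0.02776 0 0 0 0 -1'
python3 -m jog '0.01744 -0.02776 0 0 0 0 -1;0.01744 -0.02776 0 0 0 0 -1;0.01744 -0.02776 0 0 0 0 -1;0.01744 -0.02776 0 0 0 0 -1;0.01744 -0.02776 0 0 0 0 -1;0.01744 -0.02776 0 0 0 0 -1;0.01744 -0.02776 0 0 0 0 -1;0 0 0 0 0 0 -1;0 0 0 0 0 0 -1'
python3 - <<'E'
from h import *
o=status.get_obs(); R=o["tool_rot"]; print(o["tool_pos"],R.round(4).tolist(),o["ft_force"])
print(R.T@(np.array([.522,.2047,.147])-o["tool_pos"]),np.degrees(np.arctan2(R[1,0],R[0,0])))
t=eyes.camera("top"); s=eyes.camera("scene")
a=cv2.resize(t[145:255,165:245,::-1],None,fx=5,fy=5,interpolation=2); b=cv2.resize(s[160:270,320:400,::-1],None,fx=5,fy=5,interpolation=2)
cv2.imwrite("pics/c1.png",np.hstack([a,b]))
E
```

```text
time: 0.93
tool_pos: [0.3406, -0.3208, 0.2637]
tool_rot: [[0.974, 0.228, -0.0], [0.228, -0.974, 0.0], [-0.0, -0.0, -1.0]]
ft_force: [1.0, -0.6, -0.6]
gripper_width: 0.0911
grip_force: 0.0
time: 1.77
tool_pos: [0.4472, -0.0107, 0.2638]
tool_rot: [[0.974, 0.228, -0.0], [0.228, -0.974, -0.0], [-0.0, -0.0, -1.0]]
ft_force: [0.6, -0.9, 0.4]
gripper_width: 0.0916
grip_force: 0.0
time: 2.52
tool_pos: [0.5217, 0.2059, 0.2633]
tool_rot: [[0.973, 0.23, -0.001], [0.23, -0.973, -0.0], [-0.001, 0.0, -1.0]]
ft_force: [-0.2, -0.8, -0.4]
gripper_width: 0.0914
grip_force: 0.0
[0.52167747 0.20585404 0.26328819] [[0.9732, 0.2301, -0.0009], [0.2301, -0.9732, -0.0002], [-0.0009, 0.0, -1.0]] [-0.19774435 -0.76548088 -0.43001967]
[0.00015405 0.00119242 0.11628815] 13.301182000144918
```

View pics/c1.png

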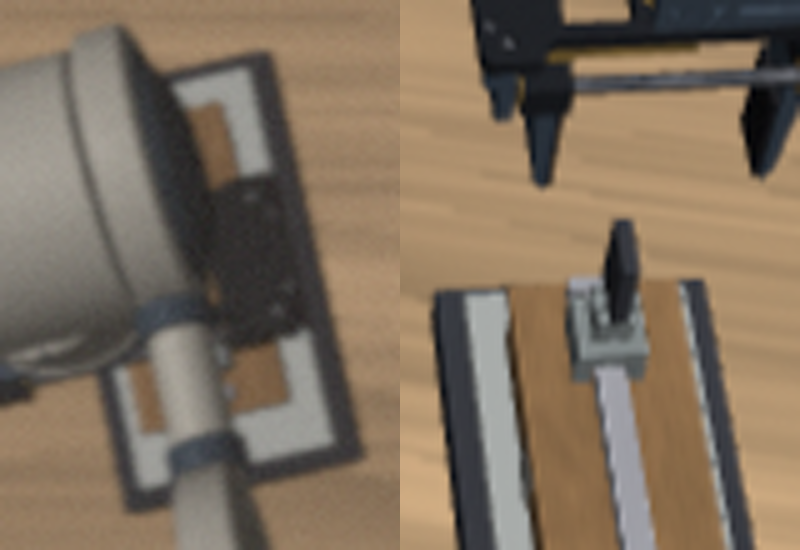

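```bash
python3 -m jog '0 0.001 0.029 0 0 0 -1;0 0 0.029 0 0 0 -1;0 0 0.029 0 0 0 -1;0 0 0.029 0 0 0 -1;0 0 0 0 0 0 -1;0 0 0 0 0 0 1;0 0 0 0 0 0 1;0 0 0 0 0 0 1;0 0 0 0 0 0 1;0 0 0 0 0 0 1'
python3 -m jog '0 0 0 0 0 0 1;0 0 0 0 0 0 1;0 0 0 0 0 0 1;0 0 0 0 0 0 1;0 0 0 0 0 0 1;0 0 0 0 0 0 1;0 0 0 0 0 0 1'
```

```text
time: 3.45
tool_pos: [0.5226, 0.2037, 0.1491]
tool_rot: [[0.974, 0.228, 0.002], [0.228, -0.974, 0.001], [0.002, -0.0, -1.0]]
ft_force: [-0.0, -0.2, 0.4]
gripper_width: 0.0609
grip_force: 0.0
time: 4.03
tool_pos: [0.522, 0.2036, 0.1479]
tool_rot: [[0.974, 0.228, -0.0], [0.228, -0.974, -0.0], [-0.0, -0.0, -1.0]]
ft_force: [0.3, -0.5, 0.1]
gripper_width: 0.0137
grip_force: 0.0
```

```bash
cat > feel.py <<'E'
from h import *
import sys
k=int(sys.argv[1]); F=[];T=[];P=[]
for _ in range(k):
    eyes.camera("top"); o=status.get_obs(); F.append(o["ft_force"]);T.append(o["torque"]);P.append(o["tool_pos"])
e=np.array([np.cos(np.radians(13.15)),np.sin(np.radians(13.15))]); p=np.mean(P,0)
print(round(o["time"],2),"F",np.mean(F,0).round(2),"sd",np.std(F,0).round(2),"T",np.mean(T,0).round(3),"pos",p.round(4),"s",((p[:2]-[.5703,.216])@e).round(4),"w",round(o["gripper_width"],4),o["grip_force"])
E
python3 -m jog '0 0 0 0 0 0 1;0 0 0 0 0 0 1;0 0 0 0 0 0 1;0 0 0 0 0 0 1' | tail -2; python3 feel.py 6
python3 -m jog '0 0 -0.001 0 0 0 1;0 0 -0.001 0 0 0 1;0 0 0 0 0 0 1;0 0 0 0 0 0 1'|head -2; python3 feel.py 6
python3 -m jog '0 0 -0.001 0 0 0 1;0 0 -0.001 0 0 0 1;0 0 0 0 0 0 1;0 0 0 0 0 0 1' |head -2; python3 feel.py 6
```

```text
gripper_width: 0.0098
grip_force: 30.0
4.67 F [-1.11  5.7  -0.84] sd [0.59 0.62 0.39] T [1.27  0.21  0.018] pos [0.5219 0.204  0.1479] s -0.0499 w 0.0096 29.987076222896576
time: 5.0
tool_pos: [0.522, 0.2036, 0.1497]
5.3 F [  1.65   4.5  -10.21] sd [0.33 0.53 0.6 ] T [ 1.211 -0.279  0.015] pos [0.5219 0.2036 0.1498] s -0.0499 w 0.0099 29.980262517929077
time: 5.63
tool_pos: [0.5221, 0.2036, 0.1521]
5.93 F [ 1.1   4.25 -6.62] sd [0.32 0.64 0.65] T [ 1.193 -0.131  0.027] pos [0.5221 0.2036 0.1521] s -0.0498 w 0.0097 29.983189702033997
```

```bash
python3 -m jog '0 -0.001 0 0 0 0 1;0 0 0 0 0 0 1;0 0 0 0 0 0 1'|head -2; python3 feel.py 5
python3 -m jog '0 -0.001 -0.001 0 0 0 1;0 0 0 0 0 0 1;0 0 0 0 0 0 1'|head -2; python3 feel.py 6; python3 - <<'E'
from h import *
s=eyes.camera("scene"); crop("scene",s,(310,190,410,320),5,"c2")
E
```

```text
time: 6.18
tool_pos: [0.5219, 0.2044, 0.152]
6.43 F [ 2.39  2.13 -6.51] sd [0.46 0.43 0.63] T [ 0.481 -0.442  0.009] pos [0.5219 0.2045 0.1519] s -0.0498 w 0.01 29.990114271640778
time: 6.68
tool_pos: [0.5215, 0.2055, 0.1529]
6.98 F [ 2.31  0.34 -7.72] sd [0.25 0.55 0.39] T [ 0.073 -0.419 -0.009] pos [0.5215 0.2055 0.1529] s -0.0499 w 0.0097 29.997348189353943
```

View pics/c2.png

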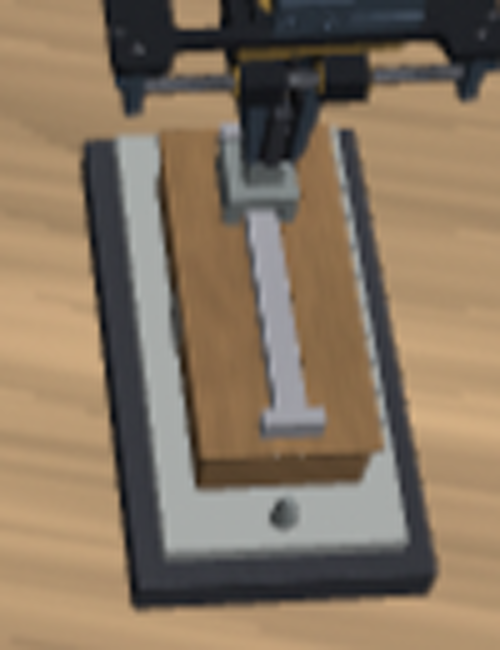

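```bash
python3 -m jog '0 0 0.0017 0 0 0 1;0 0 0.0017 0 0 0 1;0 0 0.0016 0 0 0 1;0 0 0 0 0 0 1;0 0 0 0 0 0 1'|head -2; python3 feel.py 5
python3 -m jog '0.006 0 0 0 0 0 1;0.006 0 0 0 0 0 1;0.006 0 0 0 0 0 1;0.006 0 0 0 0 0 1;0.006 0 0 0 0 0 1;0.006 0 0 0 0 0 1;0.006 0 0 0 0 0 1;0.006 0 0 0 0 0 1;0.006 0 0 0 0 0 1;0.006 0 0 0 0 0 1'; python3 feel.py 6
python3 -m jog '0 0 -0.001 0 0 0 1;0 0 -0.001 0 0 0 1;0 0 -0.001 0 0 0 1;0 0 -0.001 0 0 0 1;0 0 0 0 0 0 1;0 0 0 0 0 0 1'|head -2; python3 feel.py 8; python3 - <<'E'
from h import *
s=eyes.camera("scene"); crop("scene",s,(310,190,410,320),5,"c3")
E
```

```text
time: 7.45
tool_pos: [0.5212, 0.2055, 0.1478]
7.7 F [-2.92 -0.46 -4.49] sd [0.4  0.26 0.27] T [-0.12   0.591 -0.021] pos [0.5213 0.2055 0.1478] s -0.0501 w 0.01 29.997573494911194
time: 8.53
tool_pos: [0.5805, 0.2194, 0.1478]
tool_rot: [[0.974, 0.228, -0.0], [0.228, -0.974, -0.0], [-0.0, -0.0, -1.0]]
ft_force: [-3.8, -0.6, -5.1]
gripper_width: 0.01
grip_force: 30.0
8.83 F [ 0.24  0.26 -6.58] sd [0.44 0.6  0.46] T [ 0.074 -0.061 -0.024] pos [0.5808 0.2194 0.1479] s 0.011 w 0.01 29.99718725681305
time: 9.33
tool_pos: [0.5799, 0.2192, 0.152]
9.73 F [-0.87 -0.52 -7.72] sd [0.51 0.39 0.41] T [-0.037  0.205 -0.001] pos [0.5799 0.2192 0.1519] s 0.0101 w 0.01 29.996883273124695
```

View pics/c3.png

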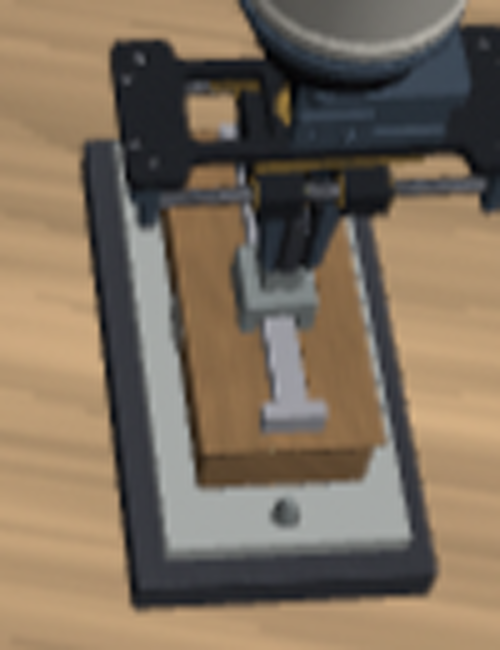

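```bash
for i in 1; do python3 -m jog '0 0 0.002 0 0 0 1;0 0 0 0 0 0 1;0 0 0 0 0 0 1'|sed -n 1,2p; python3 feel.py 4
python3 -m jog '0 0 0.002 0 0 0 1;0 0 0 0 0 0 1;0 0 0 0 0 0 1'|sed -n 1,2p; python3 feel.py 4
python3 -m jog '0 0 0.001 0 0 0 1;0 0 0 0 0 0 1;0 0 0 0 0 0 1'|sed -n 1,2p; python3 feel.py 4
python3 -m jog '0 0 0.001 0 0 0 1;0 0 0 0 0 0 1;0 0 0 0 0 0 1'|sed -n 1,2p; python3 feel.py 4; done
```

```text
time: 10.03
tool_pos: [0.5799, 0.2192, 0.1497]
10.23 F [-1.36  0.06 -8.74] sd [0.23 0.51 0.25] T [-0.038  0.196 -0.027] pos [0.5799 0.2192 0.1498] s 0.0101 w 0.0097 29.996605217456818
time: 10.48
tool_pos: [0.5802, 0.2193, 0.148]
10.68 F [ 0.68 -0.05 -7.15] sd [0.53 0.16 0.34] T [ 0.027 -0.068 -0.018] pos [0.5801 0.2193 0.148 ] s 0.0103 w 0.0099 29.997218549251556
time: 10.93
tool_pos: [0.5804, 0.2193, 0.1475]
11.13 F [-0.81 -0.39  4.93] sd [0.51 0.56 0.78] T [-0.06   0.166 -0.   ] pos [0.5804 0.2193 0.1475] s 0.0106 w 0.0099 30.000590085983276
time: 11.38
tool_pos: [0.581, 0.2195, 0.1473]
11.58 F [-1.46 -1.04 16.13] sd [0.51 0.28 0.21] T [-0.146  0.326  0.014] pos [0.581  0.2195 0.1474] s 0.0112 w 0.01 30.002249479293823
```

```bash
cat > near.py <<'E'
from h import *
import sys
"near-end rise (mm) of the carrier by image shift against the saved seated view"
A=np.mean([cv2.cvtColor(eyes.camera("scene"),cv2.COLOR_RGB2GRAY).astype(np.float32) for _ in range(5)],0)
w=(342,262,394,298); B=A[w[1]:w[3],w[0]:w[2]]
B=cv2.resize(B,None,fx=4,fy=4,interpolation=cv2.INTER_CUBIC).astype(np.float32)
if sys.argv[1]=="ref": np.save("ref.npy",B)
else:
    r=np.load("ref.npy"); (dx,dy),q=cv2.phaseCorrelate(r,B,cv2.createHanningWindow(r.shape[::-1],cv2.CV_32F))
    p=np.array([.66,.237,.08]); g=proj("scene",[p,p+[0,0,.01]]); k=(g[1]-g[0])/10
    print("near shift px",round(dx/4,2),round(dy/4,2),"px/mm",k.round(3),"rise mm",round(dy/4/k[1],2),"q",round(q,2))
o=status.get_obs(); print(o["time"],o["ft_force"].round(1),o["tool_pos"].round(4))
E
python3 -m jog '0 0 -0.0014 0 0 0 1;0 0 0 0 0 0 1;0 0 0 0 0 0 1;-0.0043 0 0 0 0 0 1;-0.0043 0 0 0 0 0 1;-0.0043 0 0 0 0 0 1;-0.0043 0 0 0 0 0 1;-0.0043 0 0 0 0 0 1;0 0 0 0 0 0 1'|sed -n 1,4p; python3 feel.py 4; python3 near.py ref
python3 -m jog '0 0 -0.001 0 0 0 1;0 0 -0.001 0 0 0 1;0 0 -0.001 0 0 0 1;0 0 -0.001 0 0 0 1;0 0 0 0 0 0 1;0 0 0 0 0 0 1;0 0 0 0 0 0 1'|sed -n 1,4p; python3 feel.py 6; python3 near.py 1
```

```text
time: 12.33
tool_pos: [0.558, 0.2141, 0.1474]
tool_rot: [[0.974, 0.228, -0.001], [0.228, -0.974, -0.0], [-0.001, 0.0, -1.0]]
ft_force: [-0.6, -0.4, 4.7]
12.53 F [-2.01 -0.23  8.86] sd [0.23 0.54 0.16] T [-0.09   0.37   0.012] pos [0.5581 0.2141 0.1474] s -0.0124 w 0.0098 30.001221299171448
12.7833 [-1.3 -1.4  8.9] [0.5581 0.2141 0.1474]
time: 13.37
tool_pos: [0.5589, 0.2143, 0.1512]
tool_rot: [[0.974, 0.228, -0.0], [0.228, -0.974, -0.0], [-0.0, -0.0, -1.0]]
ft_force: [0.5, 1.2, -7.7]
13.67 F [ 0.28 -0.16 -8.18] sd [0.51 0.36 0.17] T [ 0.037 -0.045 -0.007] pos [0.559  0.2143 0.1512] s -0.0114 w 0.0101 29.998647272586823
near shift px -0.01 -0.01 px/mm [ 0.054 -0.184] rise mm 0.07 q 0.5
13.9167 [ 0.2  0.4 -7.9] [0.559  0.2143 0.1513]
```

```bash

python3 -m jog '0 0 0.001 0 0 0 1;0 0 0.001 0 0 0 1;0 0 0.0015 0 0 0 1;0 0 0 0 0 0 1;0.003 0 0 0 0 0 1;0.004 0 0 0 0 0 1;0 0 0 0 0 0 1;0 0 0 0 0 0 1'|sed -n 1,4p; python3 feel.py 4; python3 near.py 1
python3 -m jog '0 0 -0.001 0 0 0 1;0 0 -0.001 0 0 0 1;0 0 -0.001 0 0 0 1;0 0 -0.001 0 0 0 1;0 0 0 0 0 0 1;0 0 0 0 0 0 1;0 0 0 0 0 0 1'|sed -n 1,4p; python3 feel.py 6; python3 near.py 1
```

```text
time: 14.58
tool_pos: [0.5662, 0.216, 0.1477]
tool_rot: [[0.974, 0.228, 0.0], [0.228, -0.974, 0.0], [0.0, -0.0, -1.0]]
ft_force: [-0.4, -0.2, -9.2]
14.78 F [-0.19 -0.25 -8.05] sd [0.35 0.53 0.36] T [-0.013 -0.002 -0.003] pos [0.5661 0.216  0.1478] s -0.0041 w 0.0097 29.998709857463837
near shift px -0.02 0.0 px/mm [ 0.054 -0.184] rise mm -0.02 q 0.55
15.0333 [-0.2  0.  -7.8] [0.5659 0.2159 0.1478]
time: 15.62
tool_pos: [0.5658, 0.2159, 0.1518]
tool_rot: [[0.974, 0.228, -0.0], [0.228, -0.974, 0.0], [-0.0, -0.0, -1.0]]
ft_force: [1.4, 0.8, -8.2]
15.92 F [ 0.09 -0.13 -8.15] sd [0.3  0.41 0.62] T [ 0.029 -0.03  -0.006] pos [0.5658 0.2159 0.1518] s -0.0044 w 0.0102 29.998696446418762
near shift px -0.01 -0.01 px/mm [ 0.054 -0.184] rise mm 0.06 q 0.46
16.1667 [ 1.   0.4 -8.4] [0.5658 0.2159 0.1518]
```

```bash
cat > flow.py <<'E'
from h import *
g=lambda im:cv2.GaussianBlur(cv2.cvtColor(im,cv2.COLOR_RGB2GRAY).astype(np.float32),(0,0),.8)
r=g(np.load("scene0.npy")); L=[eyes.camera("scene") for _ in range(5)]; c=np.mean([g(i) for i in L],0); np.save("last.npy",L[-1])
k=-.184
for nm,(x0,y0,x1,y1) in dict(near=(344,276,392,306),nearcarton=(344,278,388,292),farleft=(331,212,341,232),static=(395,300,420,318)).items():
    s=np.s_[y0:y1,x0:x1]; gx=cv2.Scharr(r,-1,1,0)[s]/32; gy=cv2.Scharr(r,-1,0,1)[s]/32
    d=np.linalg.lstsq(np.c_[gx.ravel(),gy.ravel(),np.ones(gx.size)],-(c-r)[s].ravel(),rcond=None)[0]
    print(nm,"px",d[:2].round(2),"rise mm",round(d[1]/k,1))
print(status.get_obs()["time"])
E
python3 flow.py; python3 - <<'E'
from h import *
s=np.load("last.npy"); a=np.load("scene0.npy")
f=lambda i:cv2.resize(i[205:310,325:400,::-1],None,fx=5,fy=5,interpolation=2)
cv2.imwrite("pics/c4.png",np.hstack([f(a),f(s)]))
E
```

```text
near px [ 0.12 -0.79] rise mm 4.3
nearcarton px [ 0.15 -0.79] rise mm 4.3
farleft px [-1.47  2.02] rise mm -11.0
static px [ 0.05 -0.01] rise mm 0.0
16.4167
```

View pics/c4.png

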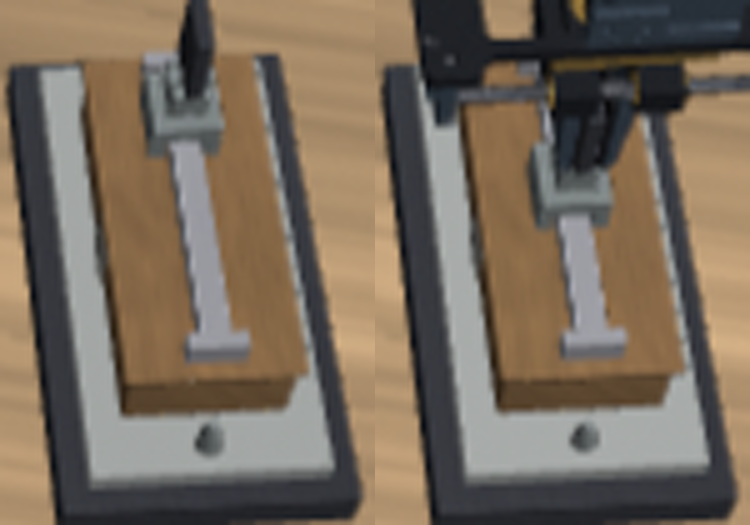

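```bash
python3 -m jog '0 0 -0.001 0 0 0 1;0 0 -0.001 0 0 0 1;0 0 -0.001 0 0 0 1;0 0 -0.001 0 0 0 1;0 0 -0.001 0 0 0 1;0 0 -0.001 0 0 0 1;0 0 0 0 0 0 1;0 0 0 0 0 0 1'|sed -n 1,4p
cat > flow2.py <<'E'
from h import *
"carrier motion in scene view vs seated view: ECC translation in windows"
g=lambda im:cv2.cvtColor(im,cv2.COLOR_RGB2GRAY).astype(np.float32)
r=g(np.load("scene0.npy")); c=np.mean([g(eyes.camera("scene")) for _ in range(5)],0).astype(np.float32)
for nm,(x0,y0,x1,y1),p in (("carton front",(346,278,386,291),[.655,.236,.06]),("plate near",(345,291,385,303),[.687,.243,.042]),("left side mid",(336,240,352,275),[.6,.18,.06])):
    W=np.eye(2,3,dtype=np.float32); q,W=cv2.findTransformECC(r[y0:y1,x0:x1],c,np.array([[1,0,x0],[0,1,y0]],np.float32),cv2.MOTION_TRANSLATION,(3,100,1e-5),None,5)
    d=W[:,2]-[x0,y0]; a=proj("scene",[p,np.add(p,[0,0,.01])]); k=(a[1]-a[0])/10
    print(nm,"px",d.round(2),"rise mm",round(d[1]/k[1],1),"q",round(q,3))
print(status.get_obs()["time"])
E
python3 flow2.py; python3 feel.py 5
```

```text
time: 17.08
tool_pos: [0.5659, 0.2159, 0.1579]
tool_rot: [[0.974, 0.228, 0.0], [0.228, -0.974, 0.0], [0.0, -0.0, -1.0]]
ft_force: [-0.2, -0.8, -7.8]
carton front px [ 0.41 -1.77] rise mm 9.8 q 0.996
plate near px [ 0.45 -1.7 ] rise mm 9.9 q 0.983
left side mid px [ 0.48 -1.94] rise mm 10.2 q 0.989
17.3333
17.58 F [-0.16 -0.2  -8.27] sd [0.5  0.19 0.26] T [ 0.035  0.019 -0.009] pos [0.5658 0.2159 0.1578] s -0.0044 w 0.0101 29.998658895492554
```

```bash
python3 -m jog '0 0 -0.002 0 0 0 1;0 0 -0.003 0 0 0 1;0 0 -0.003 0 0 0 1;0 0 -0.003 0 0 0 1;0 0 -0.003 0 0 0 1;0 0 -0.003 0 0 0 1;0 0 -0.003 0 0 0 1;0 0 -0.003 0 0 0 1;0 0 -0.003 0 0 0 1;0 0 -0.003 0 0 0 1'|sed -n 1,4p
python3 -m jog '0 0 -0.004 0 0 0 1;0 0 -0.005 0 0 0 1;0 0 -0.005 0 0 0 1;0 0 -0.005 0 0 0 1;0 0 -0.005 0 0 0 1;0 0 -0.005 0 0 0 1;0 0 -0.004 0 0 0 1;0 0 -0.002 0 0 0 1;0 0 0 0 0 0 1;0 0 0 0 0 0 1'|sed -n 1,4p
python3 feel.py 4; python3 flow2.py; python3 - <<'E'
from h import *
o=status.get_obs(); print(o["qpos"].round(3)); s=eyes.camera("scene"); crop("scene",s,(290,160,420,310),4,"c5")
R=o["tool_rot"]; print(R.T@(np.array([.5316,-.1973,o["tool_pos"][2]])-o["tool_pos"]))
E
```

```text
time: 18.42
tool_pos: [0.5658, 0.2159, 0.1871]
tool_rot: [[0.974, 0.228, 0.0], [0.228, -0.974, -0.0], [-0.0, 0.0, -1.0]]
ft_force: [-0.5, -0.6, -8.8]
time: 19.25
tool_pos: [0.5658, 0.2159, 0.2218]
tool_rot: [[0.974, 0.228, -0.0], [0.228, -0.974, -0.0], [-0.0, -0.0, -1.0]]
ft_force: [0.0, -0.6, -7.7]
19.45 F [-0.02  0.06 -8.21] sd [0.39 0.23 0.53] T [-0.005  0.018 -0.016] pos [0.5657 0.2159 0.2215] s -0.0045 w 0.0098 29.998616874217987
[ 0.266  0.459  1.385 -0.     1.298  1.607]
[-1.27437787e-01  3.94562954e-01  2.57440275e-05]Traceback (most recent call last):
  File "flow2.py", line 6, in <module>
    W=np.eye(2,3,dtype=np.float32); q,W=cv2.findTransformECC(r[y0:y1,x0:x1],c,np.array([[1,0,x0],[0,1,y0]],np.float32),cv2.MOTION_TRANSLATION,(3,100,1e-5),None,5)
                                        ~~~~~~~~~~~~~~~~~~~~^^^^^^^^^^^^^^^^^^^^^^^^^^^^^^^^^^^^^^^^^^^^^^^^^^^^^^^^^^^^^^^^^^^^^^^^^^^^^^^^^^^^^^^^^^^^^^^^^^^^^^
cv2.error: OpenCV(4.12.0) /io/opencv/modules/video/src/ecc.cpp:589: error: (-7:Iterations do not converge) The algorithm stopped before its convergence. The correlation is going to be minimized. Images may be uncorrelated or non-overlapped in function 'findTransformECC'
```

View pics/c5.png

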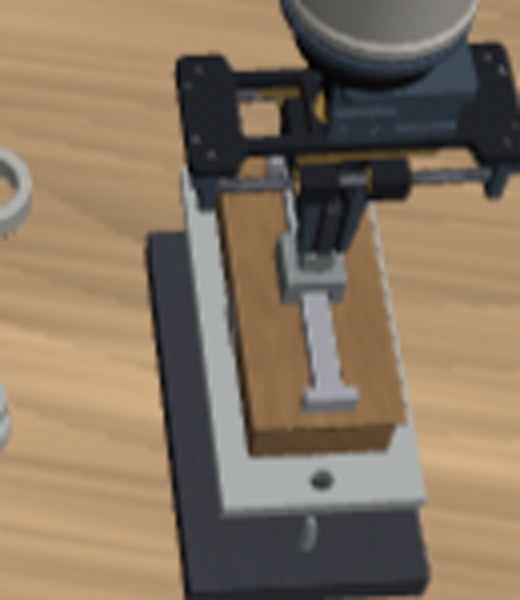

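```bash
python3 -m jog '-0.0012 0.0037 0 0 0 0 1;-0.0024 0.0073 0 0 0 0 1;-0.0035 0.011 0 0 0 0 1;-0.0047 0.0146 0 0 0 0 1;-0.0047 0.0146 0 0 0 0 1;-0.0047 0.0146 0 0 0 0 1;-0.0047 0.0146 0 0 0 0 1;-0.0047 0.0146 0 0 0 0 1;-0.0047 0.0146 0 0 0 0 1;-0.0047 0.0146 0 0 0 0 1'|sed -n 1,2p
python3 -m jog '-0.0047 0.0146 0 0 0 0 1;-0.0047 0.0146 0 0 0 0 1;-0.0047 0.0146 0 0 0 0 1;-0.0047 0.0146 0 0 0 0 1;-0.0047 0.0146 0 0 0 0 1;-0.0047 0.0146 0 0 0 0 1;-0.0047 0.0146 0 0 0 0 1;-0.0047 0.0146 0 0 0 0 1;-0.0047 0.0146 0 0 0 0 1;-0.0047 0.0146 0 0 0 0 1'|sed -n 1,2p
python3 -m jog '-0.0047 0.0146 0 0 0 0 1;-0.0047 0.0146 0 0 0 0 1;-0.0047 0.0146 0 0 0 0 1;-0.0047 0.0146 0 0 0 0 1;-0.0047 0.0146 0 0 0 0 1;-0.0047 0.0146 0 0 0 0 1;-0.0047 0.0146 0 0 0 0 1;-0.0035 0.011 0 0 0 0 1;-0.0024 0.0073 0 0 0 0 1;-0.0012 0.0037 0 0 0 0 1'|sed -n 1,2p
python3 -m jog '0 0 0 0 0 0.01 1;0 0 0 0 0 0.025 1;0 0 0 0 0 0.03 1;0 0 0 0 0 0.03 1;0 0 0 0 0 0.03 1;0 0 0 0 0 0.03 1;0 0 0 0 0 0.03 1;0 0 0 0 0 0.03 1;0 0 0 0 0 0.021 1;0 0 0 0 0 0 1'
python3 feel.py 4; python3 - <<'E'
from h import *
o=status.get_obs(); R=o["tool_rot"]; print(np.degrees(np.arctan2(R[1,0],R[0,0])))
t=eyes.camera("top"); s=eyes.camera("scene"); np.save("t2.npy",t); np.save("s2.npy",s)
cv2.imwrite("pics/c6.png",cv2.resize(np.hstack([t[150:280,290:390],s[150:280,150:280]])[:,:,::-1],None,fx=3.4,fy=3.4,interpolation=2))
E
```

```text
time: 20.58
tool_pos: [0.5547, 0.0837, 0.2219]
time: 21.42
tool_pos: [0.5418, -0.069, 0.222]
time: 22.25
tool_pos: [0.5315, -0.1985, 0.2219]
time: 23.08
tool_pos: [0.532, -0.1965, 0.2218]
tool_rot: [[1.0, -0.007, -0.0], [-0.007, -1.0, 0.0], [-0.0, -0.0, -1.0]]
ft_force: [-0.2, 0.6, -8.6]
gripper_width: 0.0102
grip_force: 30.0
23.28 F [ 0.05  0.1  -8.27] sd [0.37 0.28 0.35] T [0.044 0.04  0.004] pos [ 0.532  -0.1967  0.2218] s -0.1312 w 0.0099 29.998649954795837
-0.3077523264403913
```

View pics/c6.png

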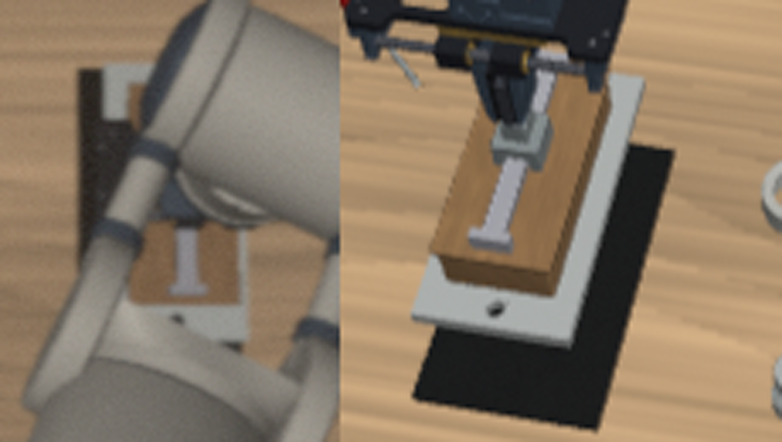

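```bash
python3 -m jog '0 0 0.005 0 0 0 1;0 0 0.01 0 0 0 1;0 0 0.01 0 0 0 1;0 0 0.01 0 0 0 1;0 0 0.01 0 0 0 1;0 0 0.01 0 0 0 1;0 0 0.01 0 0 0 1;0 0 0.01 0 0 0 1;0 0 0.008 0 0 0 1;0 0 0.005 0 0 0 1'|sed -n 1,2p
python3 -m jog '0 0 0.002 0 0 0 1;0 0 0.001 0 0 0 1;0 0 0 0 0 0 1;0 0 0 0 0 0 1'|sed -n 1,2p
python3 feel.py 3
cat > m.py <<'E'
from h import *
import sys
s=eyes.camera("scene"); z=float(sys.argv[1]); np.save("s3.npy",s)
for lo in(125,140,155): 
    m=cv2.inRange(s,(lo,)*3,(255,)*3); h=cv2.cvtColor(s,cv2.COLOR_RGB2HSV)[:,:,1]; q=s.copy(); q[h>55]=0
    print("plate",lo,blob("scene",q,(lo,)*3,(255,)*3,(165,180,258,285),z))
print("pad ref",blob("scene",np.load("scene0.npy"),(0,0,0),(45,45,45),(165,180,255,280),.008))
E
python3 m.py 0.0255; python3 - <<'E'
from h import *
s=np.load("s3.npy"); crop("s",s,(150,160,270,290),4.6,"c7")
E
```

```text
time: 24.22
tool_pos: [0.5317, -0.1969, 0.1325]
time: 24.55
tool_pos: [0.5323, -0.1971, 0.1312]
24.7 F [ 0.27  0.21 -7.52] sd [0.63 0.09 0.34] T [0.032 0.04  0.013] pos [ 0.5323 -0.1971  0.1313] s -0.131 w 0.0101 29.99866247177124
plate 125 [ 5.339e+02 -1.971e+02  2.453e+02  1.190e+02 -1.000e-01]
plate 140 [ 533.7 -197.6  243.8  118.3    0. ]
plate 155 [ 5.335e+02 -1.972e+02  2.400e+02  1.164e+02 -3.000e-01]
pad ref [ 5.370e+02 -1.976e+02  2.669e+02  1.474e+02 -4.000e-01]
```

View pics/c7.png

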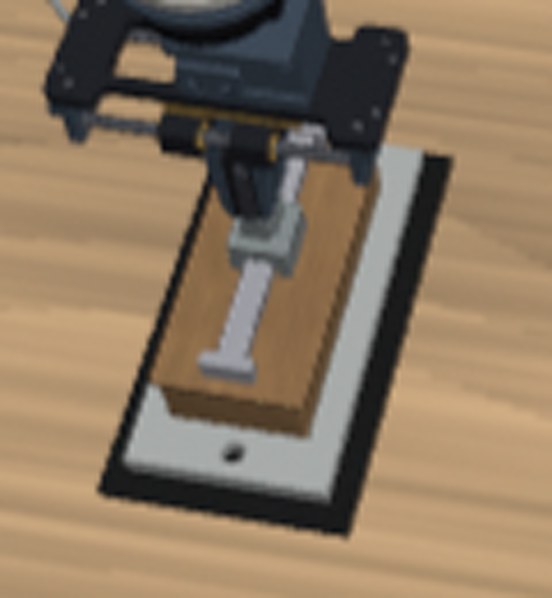

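```bash
python3 -m jog '0 0 0.001 0 0 0 1;0 0 0.001 0 0 0 1;0 0 0.001 0 0 0 1;0 0 0.001 0 0 0 1;0 0 0.0005 0 0 0 1;0 0 0.0005 0 0 0 1;0 0 0 0 0 0 1'|sed -n '1,2p;4p'; python3 feel.py 2
python3 -m jog '0 0 0.0005 0 0 0 1;0 0 0 0 0 0 1;0 0 0 0 0 0 1'|sed -n '1,2p;4p'; python3 feel.py 3
```

```text
time: 25.33
tool_pos: [0.532, -0.197, 0.1257]
ft_force: [-0.1, 0.4, -7.6]
25.43 F [-0.29  0.04 -8.02] sd [0.05 0.65 0.36] T [ 0.026 -0.004  0.009] pos [ 0.532  -0.197   0.1258] s -0.1312 w 0.0097 29.99857395887375
time: 25.68
tool_pos: [0.5321, -0.1971, 0.1256]
ft_force: [-0.4, 0.7, -2.6]
25.83 F [-1.02  0.78 -0.77] sd [0.6  0.23 0.7 ] T [ 0.179  0.279 -0.022] pos [ 0.5321 -0.1971  0.1255] s -0.1312 w 0.0099 29.99975323677063
```

Touched down; the force is now near zero. Releasing, then backing straight up.

```bash
python3 -m jog '0 0 0 0 0 0 0.7;0 0 0 0 0 0 0.6;0 0 0 0 0 0 0.4;0 0 0 0 0 0 0;0 0 0 0 0 0 0;0 0 0 0 0 0 0;0 0 0 0 0 0 0;0 0 0 0 0 0 0'|sed -n '1,2p;4,6p'
python3 -m jog '0 0 -0.01 0 0 0 0;0 0 -0.015 0 0 0 0;0 0 -0.02 0 0 0 0;0 0 -0.025 0 0 0 0;0 0 -0.025 0 0 0 0;0 0 -0.025 0 0 0 0;0 0 -0.025 0 0 0 0;0 0 -0.015 0 0 0 0;0 0 0 0 0 0 0'|sed -n '1,2p;4,6p'
python3 m.py 0.020; python3 - <<'E'
from h import *
s=np.load("s3.npy"); t=eyes.camera("top")
cv2.imwrite("pics/c8.png",cv2.resize(np.hstack([t[150:280,290:390],s[160:290,140:270]])[:,:,::-1],None,fx=3.4,fy=3.4,interpolation=2))
E
```

```text
time: 26.5
tool_pos: [0.532, -0.197, 0.1253]
ft_force: [0.3, -0.7, -1.1]
gripper_width: 0.0455
grip_force: 0.0
time: 27.25
tool_pos: [0.5333, -0.1976, 0.2896]
ft_force: [-0.5, -0.1, -0.6]
gripper_width: 0.0459
grip_force: 0.0
plate 125 [ 5.375e+02 -1.974e+02  2.389e+02  1.196e+02 -4.000e-01]
plate 140 [ 5.371e+02 -1.978e+02  2.379e+02  1.188e+02 -3.000e-01]
plate 155 [ 5.370e+02 -1.977e+02  2.352e+02  1.169e+02 -4.000e-01]
pad ref [ 5.370e+02 -1.976e+02  2.669e+02  1.474e+02 -4.000e-01]
```

View pics/c8.png

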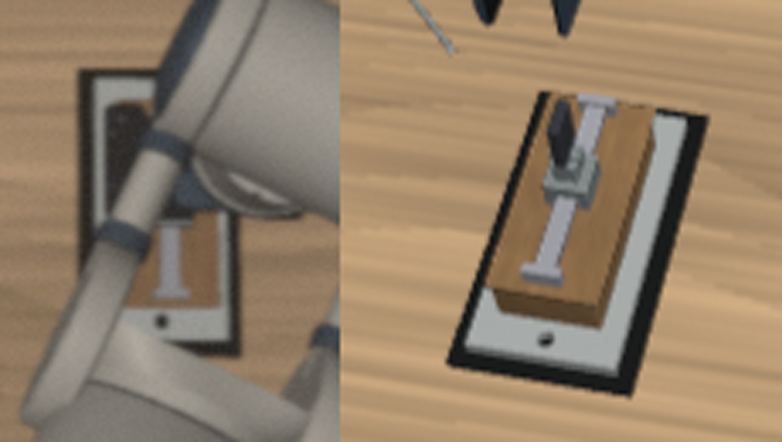

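The picture shows the carrier flat and centred on the pad. Plate (537.1, -197.6) mm matches pad (537.0, -197.6) mm, both at -0.4°, and the gripper is clear.

```bash
python3 -m jog '0 0 0 0 0 0 0;0 0 0 0 0 0 0;0 0 0 0 0 0 0'|head -2; python3 -c "
from station import robot
print(robot.finish_job())"
```

```text
time: 27.6
tool_pos: [0.5316, -0.1969, 0.2845]
the job is handed in; nothing more can be done
None
```

The carrier was balanced with the trolley about 4 mm off the middle, lifted level off the dowels and set down on the rubber pad, centred and square to about 1 mm by camera; I let go and handed the job in at about 28 s.

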